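Seat the headset cone in its cup and rock it free

TASK

Take the steel headset cone out of the plywood rack by its bar, set it into the brass cup in the red tube with the bar's yellow end over the yellow mark, and bed it with a firm straight push down of about 15 N for a second, never more than 20 N. Then ease off and, with the cone still resting in the cup, rock it free: turn the bar about 20 degrees anticlockwise (seen from above) from the mark, then about 20 degrees clockwise past it, and bring it back over the mark. Let go, leaving the cone upright and fully home in the cup, and leave everything else where it is.

Things in the scene. Friction and masses are not known exactly. Their poses are not given: they have to be found in the camera images.
- cone_grip (a point): Centre of the cross bar on top of the steel headset cone, the loose part to seat (about 0.4 kg). The bar is 110 mm long, 22 mm wide, 24 mm high, black with a yellow end. x: along the bar towards the yellow end; y: across it, the way to grip; z: the cone's axis, up. It starts upright, nose down, in a hole of the rack, the bar's centre about 117 mm above the table.
- bar_tip (a point): A point on the bar's axis near its yellow end, 50 mm along the bar from the bar's centre, at the same height; same axes.
- cone_nose (a point): Centre of the cone's flat nose, 90 mm below the bar's centre; same axes. From the nose up: a 45 degree taper from 24 mm diameter at the nose to 54 mm at 15 mm above it; a rim to 20 mm; a round neck 22 mm thick to the bar, whose underside is 78 mm above the nose.
- rack: Plywood block fixed to the table, 90 x 200 mm (x, y), 35 mm high, origin under its centre, with two 41 mm square through holes at y = +52 mm (the steel cone) and y = -52 mm (a brass spare cone).
- stand_mouth (a point): Centre of the mouth (top rim, 110 mm above the table) of the upright red tube, 73 mm outside and 63 mm inside diameter, of a stand fixed to the table. z up along the tube; x points to the yellow mark that sticks out 25 mm from the rim. The brass cup sits inside the tube on this axis.
- stand: The stand: blue base plate 130 x 110 x 12 mm with the red tube; origin under the tube's centre. Brass cup inside: taper matching the cone, 52 mm wide at its top, 28 mm at its foot, 12 mm deep. Its top is 0 to 34 mm below the tube's mouth: not measured, to be felt. It rides on a 12 N/mm spring with 4 mm travel. At first square contact the bar's centre is 42 to 76 mm above the mouth.
- spare: Bystander: brass spare cone without bar, 54 mm across, 24 mm high, in the rack's other hole, 104 mm from the steel cone; origin at the centre of its nose.
- tin: Bystander: round yellow grease tin, 100 mm across, 40 mm high; origin under its centre.
- wrench: Bystander: steel wrench, 180 mm long, lying along its x.
- can: Bystander: white can, 64 mm across, 160 mm high; origin under its centre.
- jar: Bystander: glass jar with blue cap, 68 mm across, 85 mm high; origin under its centre.
- cap: Bystander: round aluminium top cap, 42 mm across, 12 mm high; origin under its centre.
Mind the look-alikes: they are no part of the job. There is more than one size of the part that bears cone_grip; the job needs the largest.

How it is judged:
On the way, in this order (a step that is already met when the one before it is completed fails the run):
1. the cone is upright and centred in the cup, the bar in line with the mark, and is on the cup with more than 10 N (push and weight) (horizontal distance between cone_nose and stand_mouth below 0.003 m and z of cone_nose in the frame of stand_mouth below -0.012 m and angle between cone's own z axis and vertical below 0.06 rad and angle between the x axis of cone and the x axis of stand, either way round below 0.17 rad and x of bar_tip in the frame of stand_mouth above 0 m and contact force between cone and stand above 10 N), for 0.4 s.
2. eased off (under 18 N) and resting in the cup, the bar is turned anticlockwise by 12 degrees or more (horizontal distance between cone_nose and stand_mouth below 0.003 m and z of cone_nose in the frame of stand_mouth below -0.012 m and angle between cone's own z axis and vertical below 0.06 rad and y of bar_tip in the frame of stand_mouth above 0.0105 m and x of bar_tip in the frame of stand_mouth above 0 m and contact force between cone and stand between 0.5 and 18 N), for 0.1 s.
3. eased off and resting in the cup, the bar is turned clockwise past the mark by 12 degrees or more (horizontal distance between cone_nose and stand_mouth below 0.003 m and z of cone_nose in the frame of stand_mouth below -0.012 m and angle between cone's own z axis and vertical below 0.06 rad and y of bar_tip in the frame of stand_mouth below -0.0105 m and x of bar_tip in the frame of stand_mouth above 0 m and contact force between cone and stand between 0.5 and 18 N), for 0.1 s.
At the end, for the whole second after the job is handed in: The cone rests by itself in the cup, at rest and let go: nose within 3 mm of the tube's axis and at least 12 mm below the tube's mouth, upright within 3.4 degrees, its weight on the cup (over 1.5 N), the bar in line with the mark within 8.5 degrees, yellow end over the mark (horizontal distance between cone_nose and stand_mouth below 0.003 m and z of cone_nose in the frame of stand_mouth below -0.012 m and angle between cone's own z axis and vertical below 0.06 rad and angle between the x axis of cone and the x axis of stand, either way round below 0.15 rad and x of bar_tip in the frame of stand_mouth above 0 m and contact force between cone and stand above 1.5 N and linear speed of cone below 0.01 m/s and contact force between cone and the fingers below 0.1 N); the robot touches nothing.
It fails at once if the cone is pressed against the cup or the stand with more than 32 N (push and weight) (contact force between cone and stand above 32 N).
It fails at once if a bystander is moved by more than 30 mm (distance of any of spare, tin, wrench, can, jar, cap from where it was at the start of the episode above 0.03 m).
It also fails if it takes over 69 s, if anything falls off the work surface, if the arm or the gripper's body presses on something with over 40 N, if the wrist force passes 120 N, or if a joint passes its speed limit or range.

ROBOT

A 6-joint arm with a two-finger parallel gripper is mounted at the origin on the work surface. World frame = base frame: x ahead of the robot, y to its left, z up, the work surface at z = 0. Lengths are in m, angles in rad, forces in N, time in s.
With the tool pointing down it reaches from about 0.4 to 0.825 m from the base axis. Payload 7 kg.
Tool frame: the origin (TCP) lies midway between the tips of the shut fingers; the grasp point (between the pads) lies 19 mm behind it; z points along the fingers, y is the line along which they close (so a half turn about z gives the same grasp; the last joint's range is limited). The gripper opens to 88 mm and grips with 3 to 60 N. Pads are 19 mm wide; open, the fingers measure 130 mm over their backs; the gripper's body (78 mm by 193 mm) begins 47 mm behind the grasp point.
Start: joints at [-1.058, 0.359, 0.012, 0, -1.224, -0.288], TCP at [0.15, -0.658, 0.227] pointing down, gripper open.
Joint ranges: [-3.07, 3.07], [-1.43, 2.12], [-1.02, 1.25], [-3.03, 1.67], [-3.05, -0], [-3.03, 3.03]. Speed limits (rad/s): [2.39, 2.39, 3.01, 3.14, 3.14, 3.14].

INTERFACE

Orientations are given as [roll, pitch, yaw] about the fixed x, y, z axes, in that order (R = Rz(yaw) Ry(pitch) Rx(roll)).
In Python, from station import observe, grab_frame, robot, boxes_of, regions_of gives the robot as it stands.
- The arm moves only by the tool servo_tool, never from a script. Its argument "motion" is one flat list of numbers, 5 for each row, row after row: the opening, from -1 (shut) to 1 (fully open), then the shift along the world's x, y, z in m, then the turn about the world's z in rad. A call has 1 to 12 rows; each row is the pose to reach, as a shift and turn from the pose commanded when the call began; what a row does not reach only later rows make up. A row lasts 1/8 s, in which the tool goes at most 62.5 mm and 10.7 degrees, less where a joint would pass 70% of its speed; a pose out of reach is approached as far as the arm can. A call with a gripper value outside its range is refused whole. The fingers move at their own pace and stop on an object; the grip force is fixed at half the most. Time passes only in rows, so rows that repeat a pose let the fingers close. It gives the time, the measured TCP pose, the force, the opening and the grip force at its end, in the units of the state.
- observe(): the state, without advancing time (a new reading comes with each control period).
- grab_frame(name): name is "side" or "top" or "wrist"; returns a dict with "color" (420x560x3 uint8, blue, green, red), "intrinsics" (3x3 intrinsics, pixels), "distortion" ([k1, k2, p1, p2, k3] as OpenCV has them; the pictures are not rectified), "R" (3x3) and "t" (3): a world point X has camera coordinates R X + t; the wrist camera has in their place "T_tool_cam" (4x4, takes a point from camera to tool coordinates, whose origin is the TCP and whose axes are the flange's). Camera axes: x right, y down, z forward; pixel columns grow to the right and rows downward; lengths in m; the calibration is good to about 2 mm. A picture is of the moment at which its call begins: read the wrist's pose just before it. There is no depth.
- robot.finish_job(): hands the job in; it is judged then, once.
Trained networks look in the newest picture that a camera, given by its name, has taken for a name from the list of things; names that differ only in an ending like _2 or _b are one class to them, and where a whole thing is asked for, a point or a joint stands for the part that bears it (a point fixed in the world has none). Each returns a list of dicts, best first, with "p" (0 to 1); they miss things now and then, are a little off and sometimes report something else, mostly with a low value. They report only what shows in the picture. A call takes as long as a camera call. They do not tell look-alikes from the thing itself.
- boxes_of(camera, name): "box" ([centre column, centre row, width, height] in pixels, round what is visible of it).
- regions_of(camera, name): "region" (420x560 bool, what is visible of it) and "box" ([centre column, centre row, width, height] in pixels, round what is visible of it).
The state is a dict: "time_s": time; "joint_positions": joint angles; "joint_velocities": joint speeds; "joint_torque": joint torques, N m; "tcp_pos": TCP position; "tcp_rot": TCP orientation; "force": force on the tool from outside, world axes, zero at the start; "wrist_torque": the same for the moment, N m; "opening": finger opening in m; "gripper_force": force on a finger pad.
Only numpy, scipy, OpenCV 4.12 (cv2) and the standard library are available. Lean on these libraries where they do the work, as an engineer would, in place of code of your own. Each camera call takes 0.05 s, during which the arm holds its last target. There are 200 camera calls.

## Working session

There is one attempt and no reset: what is moved stays moved. The work goes in short steps, Python scripts to look and compute and a tool call to move; the robot and the scene stay as the last step left them, time stands still between calls to the robot, and variables do not carry over. Pictures are saved under pics/ and viewed, at most 10 in all, crops included, and the job is handed in when it is done.

Besides the shell and the picture viewer there is one more tool, called after "Emit:" as a command line: name --argument value ..., lists and objects as JSON in quotes. servo_tool: Moves the arm, as the interface text tells. Its arguments: {"type":"object","properties":{"motion":{"type":"array"}},"required":["motion"]}

```bash
mkdir -p pics; ls; python3 - <<'E'
from station import *
import cv2,numpy as np
s=observe();print(s['time_s'],s['tcp_pos'],s['tcp_rot'],s['opening'],s['force'])
ims=[]
for c in ['side','top']:
    f=grab_frame(c);ims.append(f['color'])
    print(c,f['intrinsics'],f['distortion'],f['R'],f['t'])
    for n in ['cone_grip','rack','stand','spare','tin','wrench','can','jar','cap','stand_mouth','bar_tip']:
        try: print(n,[(round(b['p'],2),np.round(b['box']).tolist()) for b in boxes_of(c,n)[:4]])
        except Exception as e: print(n,e)
    cv2.imwrite(f'pics/{c}0.png',f['color'])
E
```

```text
pics
0.0 [ 0.15032815 -0.6575206   0.22560397] [ 3.13989500e+00 -1.36540811e-04 -2.91693234e+00] 0.08733173946774303 [-0.06500449 -0.5510375   0.4284047 ]
side [[482.90646871   0.         275.25184159]
 [  0.         482.90646871 211.24982113]
 [  0.           0.           1.        ]] [0.00357883 0.         0.         0.         0.        ] [[-0.95803368 -0.28632419 -0.01378139]
 [-0.20737248  0.72545182 -0.65628981]
 [ 0.19790939 -0.62588986 -0.75438304]] [0.56266357 0.18855912 1.34344387]
cone_grip [(0.89, [313.0, 290.0, 34.0, 23.0]), (0.75, [256.0, 285.0, 39.0, 37.0]), (0.69, [198.0, 346.0, 26.0, 30.0])]
rack [(0.59, [263.0, 285.0, 60.0, 76.0])]
stand [(0.64, [328.0, 183.0, 46.0, 45.0])]
spare [(0.65, [269.0, 264.0, 21.0, 20.0]), (0.27, [237.0, 361.0, 33.0, 49.0])]
tin []
wrench [(0.16, [269.0, 266.0, 15.0, 18.0])]
can [(0.56, [237.0, 363.0, 31.0, 54.0])]
jar [(0.69, [325.0, 132.0, 22.0, 29.0])]
cap [(0.57, [260.0, 174.0, 48.0, 15.0])]
stand_mouth [(0.63, [329.0, 181.0, 40.0, 44.0])]
bar_tip [(0.83, [311.0, 290.0, 29.0, 24.0]), (0.77, [256.0, 287.0, 42.0, 41.0]), (0.62, [197.0, 3
[... 609 characters left out ...]
5.0, 161.0, 37.0, 36.0]), (0.41, [188.0, 224.0, 29.0, 47.0])]
stand [(0.89, [371.0, 261.0, 47.0, 55.0]), (0.53, [214.0, 230.0, 75.0, 40.0])]
spare [(0.86, [233.0, 229.0, 26.0, 22.0])]
tin [(0.85, [296.0, 163.0, 34.0, 40.0]), (0.75, [466.0, 232.0, 32.0, 26.0])]
wrench [(0.64, [374.0, 173.0, 18.0, 70.0])]
can [(0.72, [113.0, 234.0, 45.0, 27.0]), (0.64, [190.0, 224.0, 27.0, 45.0])]
jar [(0.87, [465.0, 231.0, 33.0, 29.0]), (0.74, [216.0, 230.0, 81.0, 42.0])]
cap [(0.57, [284.0, 212.0, 15.0, 16.0])]
stand_mouth [(0.95, [373.0, 261.0, 55.0, 56.0]), (0.34, [375.0, 171.0, 16.0, 70.0]), (0.31, [190.0, 224.0, 25.0, 46.0])]
bar_tip [(0.66, [189.0, 225.0, 25.0, 44.0]), (0.6, [125.0, 194.0, 30.0, 21.0])]
```

```bash
python3 - <<'E'
import cv2
a=cv2.imread('pics/top0.png');cv2.imwrite('pics/topc.png',cv2.resize(a[120:320,80:500],None,fx=1.9,fy=1.9,interpolation=cv2.INTER_CUBIC))
a=cv2.imread('pics/side0.png');cv2.imwrite('pics/sidec.png',cv2.resize(a[100:400,160:420],None,fx=2,fy=2,interpolation=cv2.INTER_CUBIC))
E
```

```text
(no output)
```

View pics/topc.png

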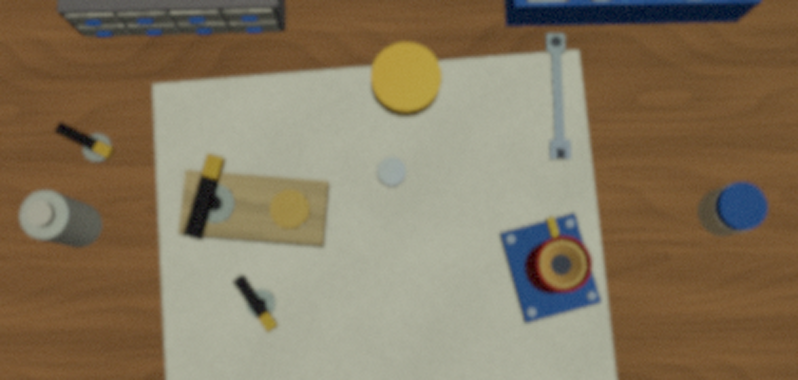

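View pics/sidec.png

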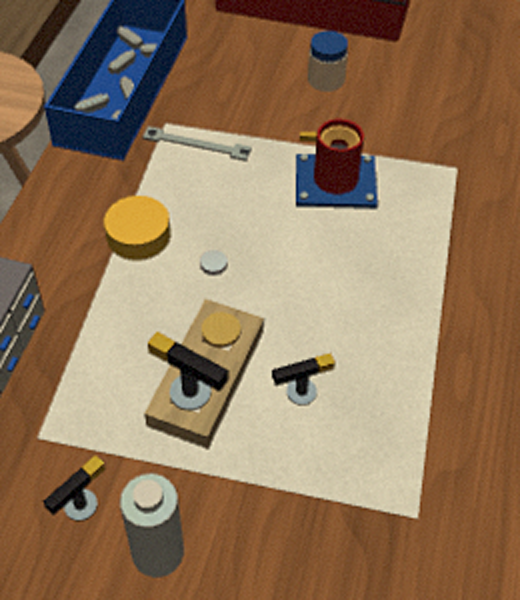

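The top view shows three candidate barred cones, at about (188,224), (215,280) and (126,194). The one at (188,224) has the longest bar and stands in the rack, so it is the one to take; in the side view it is at about (254,281). The red tube is at (376,259) in top and (330,167) in side. Its mark points up in the top picture.

```bash
cat > h.py <<'E'
from station import *
import cv2,numpy as np
from scipy.spatial.transform import Rotation as Rn
def ray(f,uv,s=None):
    p=cv2.undistortPoints(np.array([[uv]],float),f['intrinsics'],f['distortion'])[0,0]
    d=np.array([p[0],p[1],1.])
    if 'R' in f: R,t=f['R'],f['t']; return -R.T@t, R.T@d/np.linalg.norm(d)
    T=np.eye(4);T[:3,:3]=Rn.from_euler('xyz',s['tcp_rot']).as_matrix();T[:3,3]=s['tcp_pos']
    T=T@f['T_tool_cam'];return T[:3,3],T[:3,:3]@d/np.linalg.norm(d)
def tri(rs):
    A=sum(np.eye(3)-np.outer(d,d) for c,d in rs);b=sum((np.eye(3)-np.outer(d,d))@c for c,d in rs)
    X=np.linalg.solve(A,b);return X,max(np.linalg.norm((np.eye(3)-np.outer(d,d))@(X-c)) for c,d in rs)
def atz(r,z): c,d=r; return c+d*(z-c[2])/d[2]
def proj(f,X,s=None):
    if 'R' in f: R,t=f['R'],f['t']
    else:
        T=np.eye(4);T[:3,:3]=Rn.from_euler('xyz',s['tcp_rot']).as_matrix();T[:3,3]=s['tcp_pos']
        T=np.linalg.inv(T@f['T_tool_cam']);R,t=T[:3,:3],T[:3,3]
    return cv2.projectPoints(np.array([X],float),cv2.Rodrigues(R)[0],t,f['intrinsics'],f['distortion'])[0][0,0]
E
python3 - <<'E'
from h import *
s=grab_frame('side');t=grab_frame('top')
P={}
for n,a,b in [('yel',(192.6,202.6),(237.5,271)),('blk',(182.6,244.2),(271,290)),('mouth',(375.8,259),(330,167)),('mark',(370.5,236),(311.5,167.5))]:
    P[n],e=tri([ray(t,a),ray(s,b)]);print(n,P[n].round(4),round(e,4))
    print(atz(ray(t,a),.117 if n in('yel','blk') else .11).round(4))
for a,b in(('blk','yel'),('mouth','mark')):
    d=P[b]-P[a];print(np.linalg.norm(d),np.degrees(np.arctan2(d[1],d[0])))
print(grab_frame('wrist')['T_tool_cam'])
E
```

```text
yel [0.6193 0.2321 0.1166] 0.0024
[0.6216 0.2325 0.117 ]
blk [0.5197 0.2579 0.1095] 0.0
[0.5189 0.2564 0.117 ]
mouth [ 0.4739 -0.214   0.109 ] 0.0004
[ 0.4742 -0.2137  0.11  ]
mark [ 0.5306 -0.2054  0.1001] 0.001
[ 0.5306 -0.2034  0.11  ]
0.10313964135254258 -14.534584066741711
0.05807014907068703 8.576536335368191
[[-1.52000645e-04 -9.59554999e-01 -2.81521191e-01  7.58346085e-02]
 [ 9.99999539e-01 -4.12779980e-04  8.67020051e-04  2.76701110e-04]
 [-9.48159735e-04 -2.81520930e-01  9.59554619e-01 -1.58595124e-01]
 [ 0.00000000e+00  0.00000000e+00  0.00000000e+00  1.00000000e+00]]
```

Emit:
servo_tool --motion '[1,0.04,0.05,0.02,0,1,0.08,0.1,0.04,0,1,0.12,0.15,0.06,0,1,0.15,0.2,0.06,-0.02,1,0.19,0.25,0.06,-0.04,1,0.22,0.3,0.06,-0.06,1,0.26,0.35,0.06,-0.07,1,0.29,0.4,0.06,-0.07,1,0.324,0.444,0.06,-0.07,1,0.324,0.444,0.06,-0.07,1,0.324,0.444,0.06,-0.07]'

```text
time_s: 2.72
tcp_pos: [0.4744, -0.2138, 0.2866]
tcp_rot: [-3.142, -0.0, -2.986]
force: [0.7, -0.0, 0.6]
opening: 0.0876
gripper_force: 0.0
```

```bash
python3 - <<'E'
from h import *
s=observe();f=grab_frame('wrist');print(s['time_s'],s['tcp_pos'],s['tcp_rot'],s['joint_positions'],s['force'])
cv2.imwrite('pics/w1.png',f['color']);np.save('w1.npy',dict(f=f,s=s),allow_pickle=True)
print(proj(f,[.474,-.214,.11],s),proj(f,[.53,-.205,.11],s))
for n in('stand_mouth','stand'):
  for r in regions_of('wrist',n)[:2]:print(n,r['p'],np.round(r['box']))
E
```

```text
2.725 [ 0.4743973 -0.2137827  0.2865566] [-3.14154435e+00 -2.21289707e-04 -2.98563276e+00] [-4.58083954e-02  6.66988708e-02 -2.27614317e-01  9.57856054e-05
 -1.27669026e+00 -1.36905581e+00] [ 0.70116514 -0.02517768  0.61825636]
[274.55880331 189.11698951] [274.76391225 237.3324661 ]
stand 0.77 [273. 184.  87. 123.]
stand 0.74 [241. 308.  30.  80.]
```

View pics/w1.png

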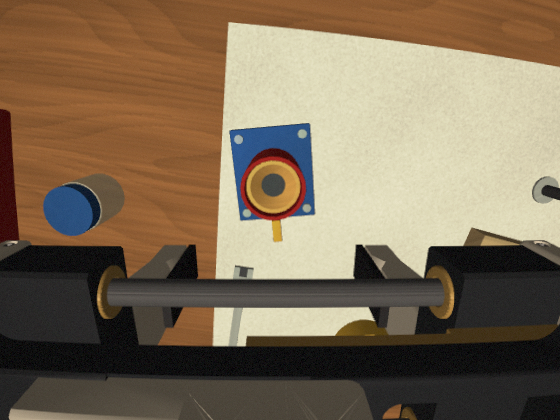

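The wrist view shows the tube mouth at about (273,186), close to the predicted (274.5,189). The mark runs from (275,218) to (278,241).

```bash
python3 - <<'E'
from h import *
d=np.load('w1.npy',allow_pickle=True).item();f,s=d['f'],d['s']
im=f['color'];hsv=cv2.cvtColor(im,cv2.COLOR_BGR2HSV)
print(f['intrinsics'][0,0])
H,S,V=[hsv[...,i].astype(int) for i in range(3)]
red=((H<8)|(H>170))&(S>150)
win=np.zeros_like(red);win[140:225,230:320]=1
ys,xs=np.where(red&win);print('red',xs.min(),xs.max(),ys.min(),ys.max())
yel=(H>15)&(H<32)&(S>130)&(V>90);w2=np.zeros_like(red);w2[220:243,262:295]=1
ys,xs=np.where(yel&w2);print('yel',len(xs),xs.mean(),ys.mean(),xs.min(),xs.max(),ys.min(),ys.max())
vx,vy,x0,y0=cv2.fitLine(np.c_[xs,ys].astype(np.float32),cv2.DIST_L2,0,.01,.01).ravel();print(vx,vy)
P=[atz(ray(f,(x0+k*vx,y0+k*vy),s),.11) for k in(-8,8)]
print(P,atz(ray(f,(xs.mean(),ys.mean()),s),.11))
c=cv2.resize(im[130:260,210:340],None,fx=4.5,fy=4.5,interpolation=cv2.INTER_CUBIC)
for r,col in((.0365,(0,255,0)),(.0315,(255,255,0))):
    pts=np.array([proj(f,[.474+r*np.cos(a),-.214+r*np.sin(a),.11],s) for a in np.linspace(0,6.283,60)])
    cv2.polylines(c,[((pts-[210,130]+.5)*4.5).astype(np.int32)],True,col,1)
cv2.imwrite('pics/w1c.png',c)
E
```

```text
312.1134413088327
red 241 305 149 219
yel 168 276.4702380952381 230.38690476190476 272 281 220 241
0.0997168 0.99501586
[array([ 0.51196068, -0.20678318,  0.11      ]), array([ 0.53079037, -0.2019581 ,  0.11      ])] [ 0.52130065 -0.20438979  0.11      ]
```

View pics/w1c.png

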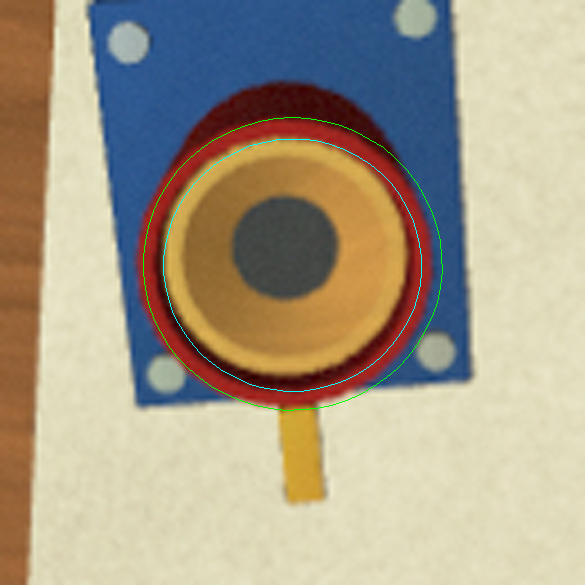

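The rim overlay shows the real mouth about 1.7 px to the left of my estimate, or roughly 1.8 mm; the row agrees. Next I look at the bar from near.

Emit:
servo_tool --motion '[1,0.01,0.06,0,-0.05,1,0.02,0.12,0,-0.1,1,0.035,0.18,0,-0.15,1,0.05,0.24,0,-0.2,1,0.06,0.3,0,-0.25,1,0.075,0.36,0,-0.33,1,0.09,0.41,0,-0.41,1,0.096,0.459,0,-0.41,1,0.096,0.459,-0.02,-0.41,1,0.096,0.459,-0.02,-0.41]'

```text
time_s: 4.12
tcp_pos: [0.5699, 0.2439, 0.2648]
tcp_rot: [-3.139, -0.002, 2.885]
force: [-0.2, -1.2, 1.1]
opening: 0.0874
gripper_force: 0.0
```

```bash
python3 - <<'E'
from h import *
d=np.load('w1.npy',allow_pickle=True).item()
m=atz(ray(d['f'],(285/4.5+209.5,263.5/4.5+129.5),d['s']),.11);k=np.array([.5213,-.2044,.11])
print('mouth',m,'mark angle',np.degrees(np.arctan2(*(k-m)[1::-1])),np.linalg.norm(k-m))
s=observe();f=grab_frame('wrist');print(s['tcp_pos'],s['tcp_rot'],s['joint_positions'][5])
np.save('w2.npy',dict(f=f,s=s),allow_pickle=True)
for n in('cone_grip','bar_tip'):
  for r in regions_of('wrist',n)[:3]:print(n,r['p'],np.round(r['box']))
for p in([.621,.2325,.117],[.519,.257,.117],[.57,.245,.117]):print(proj(f,p,s))
cv2.imwrite('pics/w2.png',f['color'])
E
```

```text
mouth [ 0.47311538 -0.21605547  0.11      ] mark angle 13.598187217305794 0.0495742639998214
[0.56994174 0.24387013 0.26478843] [-3.13892264e+00 -2.34801284e-03  2.88536047e+00] -2.545468580994841
cone_grip 0.98 [435. 213.  69.  40.]
cone_grip 0.77 [193.  78.  73.  63.]
cone_grip 0.58 [277. 195.  41. 109.]
bar_tip 0.93 [190.  79.  69.  62.]
bar_tip 0.82 [276. 197.  44. 110.]
bar_tip 0.74 [434. 213.  67.  38.]
[276.87070121 244.34781195]
[274.78477234 143.47746177]
[276.1153885  196.12101144]
```

View pics/w2.png

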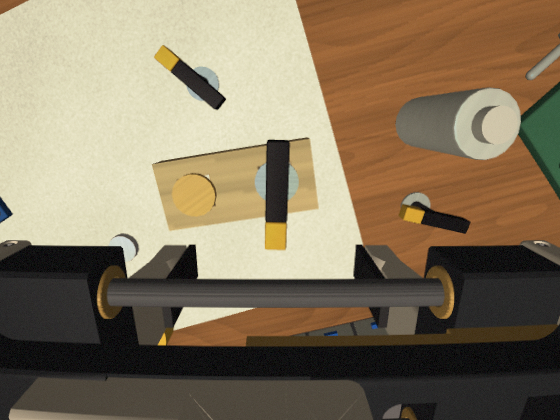

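The wrist view shows the three candidates. The rack one (black end (278,141), yellow end (275,248)) is clearly the largest, 107 px against about 75. The others are at (190,78) and (434,213).

```bash
python3 - <<'E'
from h import *
d=np.load('w2.npy',allow_pickle=True).item();f,s=d['f'],d['s']
im=f['color'];hsv=cv2.cvtColor(im,cv2.COLOR_BGR2HSV).astype(int);H,S,V=hsv[...,0],hsv[...,1],hsv[...,2]
blk=(V<55);yel=(H>15)&(H<32)&(S>150)&(V>110)
w=np.zeros_like(blk);w[130:222,255:300]=1;w3=np.zeros_like(blk);w3[215:256,255:300]=1
m=((blk&w)|((yel)&w3)).astype(np.uint8)
m=cv2.morphologyEx(m,cv2.MORPH_OPEN,np.ones((3,3)));m=cv2.morphologyEx(m,cv2.MORPH_CLOSE,np.ones((5,5)))
n,l,st,c=cv2.connectedComponentsWithStats(m);i=1+st[1:,4].argmax();print(st[i])
ys,xs=np.where(l==i);r=cv2.minAreaRect(np.c_[xs,ys].astype(np.float32));print(r)
B=cv2.boxPoints(r);B=B[B[:,1].argsort()];top=B[:2].mean(0);bot=B[2:].mean(0)
a=xs.mean(),ys.mean()
vx,vy,x0,y0=cv2.fitLine(np.c_[xs,ys].astype(np.float32),cv2.DIST_L2,0,.01,.01).ravel()
E=[np.array([x0+(y-y0)*vx/vy,y]) for y in(ys.min()-.5,ys.max()+.5)]
for z in(.129,.117):
  P=[atz(ray(f,e,s),z) for e in E];D=P[1]-P[0];print(z,P,np.linalg.norm(D),(P[0]+P[1])/2,np.degrees(np.arctan2(D[1],D[0])))
t=grab_frame('top');sd=grab_frame('side')
for nm,e,a,b in(('blk',E[0],(182.6,244.2),(271,290)),('yel',E[1],(192.6,202.6),(237.5,271))):
  print(nm,tri([ray(f,e,s),ray(t,a),ray(sd,b)]))
C=.5*(E[0]+E[1])
print(tri([ray(f,C,s),ray(sd,(254.2,280.5))]),tri([ray(f,C,s),ray(t,(187.6,223.4))]))
E
```

```text
[ 265  140   24  109 2316]
((276.5244140625, 194.03375244140625), (22.013608932495117, 108.30162048339844), 0.9548413157463074)
0.129 [array([0.51533869, 0.26090968, 0.129     ]), array([0.61999073, 0.23035184, 0.129     ])] 0.10902215606668461 [0.56766471 0.24563076 0.129     ] -16.277523222268798
0.117 [array([0.51608627, 0.26079608, 0.117     ]), array([0.62500169, 0.22899336, 0.117     ])] 0.11346356898826448 [0.57054398 0.24489472 0.117     ] -16.277523222268805
blk (array([0.51846378, 0.25909462, 0.11073422]), np.float64(0.0025741181042194506))
yel (array([0.62049819, 0.2312536 , 0.11882425]), np.float64(0.004328976053522624))
(array([0.56817657, 0.24545454, 0.11354129]), np.float64(0.0005085546206564836)) (array([0.57017247, 0.24551397, 0.11016224]), np.float64(0.0007225508563224857))
```

Emit:
servo_tool --motion '[1,-0.002,0,-0.04,-0.028,1,-0.002,0,-0.09,-0.028,1,-0.002,0,-0.13,-0.028,1,-0.002,0,-0.16,-0.028,1,-0.002,0,-0.168,-0.028,1,-0.002,0,-0.168,-0.028,1,-0.002,0,-0.168,-0.028]'

```text
time_s: 5.25
tcp_pos: [0.5694, 0.2455, 0.1003]
tcp_rot: [3.139, 0.002, 2.858]
force: [-0.8, 0.8, 0.4]
opening: 0.0877
gripper_force: 0.0
```

```bash
python3 - <<'E'
from h import *
s=observe();f=grab_frame('wrist');print(s['tcp_pos'],s['tcp_rot'],s['force'])
cv2.imwrite('pics/w3.png',f['color'])
np.save('w3.npy',dict(f=f,s=s),allow_pickle=True)
T=np.eye(4);g=s['tcp_pos']
print(proj(f,[g[0],g[1],.129],s),proj(f,[g[0],g[1],.117],s))
E
```

```text
[0.56940033 0.24553201 0.10034545] [3.13948946e+00 1.75886708e-03 2.85848758e+00] [-0.8440793   0.80492735  0.35218973]
[274.49556465 286.65791429] [274.47131231 274.3677334 ]
```

View pics/w3.png

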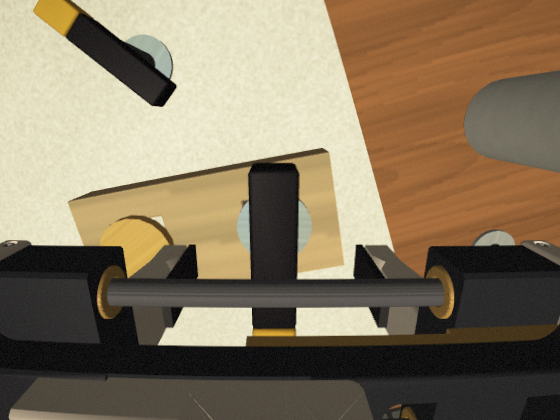

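The bar lies centred between the fingers (columns 250–298, black end near row 165). I close on it.

Emit:
servo_tool --motion '[-1,0,0,-0.002,0,-1,0,0,-0.002,0,-1,0,0,-0.002,0,-1,0,0,-0.002,0,-1,0,0,-0.002,0,-1,0,0,-0.002,0,-1,0,0,-0.002,0,-1,0,0,-0.002,0]'

```text
time_s: 6.3
tcp_pos: [0.5684, 0.245, 0.0965]
tcp_rot: [-3.142, -0.0, 2.858]
force: [0.1, 0.0, 0.4]
opening: 0.0219
gripper_force: 30.0
```

```bash
python3 - <<'E'
from h import *
d=np.load('w3.npy',allow_pickle=True).item();f,s=d['f'],d['s']
for r in(163,167):
  p=atz(ray(f,(274,r),s),.129);q=p-s['tcp_pos'];print(p,np.linalg.norm(q[:2]))
s=observe();print(s['tcp_pos'],s['tcp_rot'],s['force'],s['opening'],s['gripper_force'])
E
```

```text
[0.51368599 0.26157614 0.129     ] 0.05797845918307692
[0.5152912  0.26110705 0.129     ] 0.05630612263572918
[0.56843784 0.24499361 0.096541  ] [-3.14156329e+00 -1.64166163e-05  2.85842057e+00] [0.08652411 0.00619203 0.44512261] 0.021861927413101133 29.99890275299549
```

The cone is gripped (22 mm, 30 N). I lift it and carry it over the tube.

Emit:
servo_tool --motion '[-1,0,0,0.03,0,-1,0,0,0.08,0,-1,0,0,0.13,0,-1,0,-0.02,0.16,0,-1,-0.015,-0.08,0.16,0.1,-1,-0.03,-0.14,0.16,0.2,-1,-0.045,-0.2,0.16,0.3,-1,-0.055,-0.26,0.16,0.4,-1,-0.065,-0.32,0.16,0.5,-1,-0.08,-0.38,0.16,0.527,-1,-0.09,-0.43,0.16,0.527,-1,-0.0945,-0.4605,0.16,0.527]'

```text
time_s: 7.8
tcp_pos: [0.4723, -0.2173, 0.2558]
tcp_rot: [3.14, -0.001, -2.9]
force: [0.5, 0.7, -4.6]
opening: 0.0221
gripper_force: 30.0
```

Emit:
servo_tool --motion '[-1,0,0,0,0,-1,0,0,0,0,-1,0,0,0,0,-1,0,0,0,0]'

```text
time_s: 8.3
tcp_pos: [0.4741, -0.2147, 0.2565]
tcp_rot: [3.141, -0.0, -2.897]
force: [0.5, -0.0, -5.2]
opening: 0.0222
gripper_force: 30.0
```

```bash
python3 - <<'E'
from h import *
s=observe();f=grab_frame('wrist');print(s['tcp_pos'],s['tcp_rot'],s['force'],s['wrist_torque'],s['opening'],s['joint_positions'][5])
np.save('w4.npy',dict(f=f,s=s),allow_pickle=True)
t=grab_frame('side');tt=grab_frame('top')
c=np.hstack([f['color'][100:330,160:400],t['color'][110:340,230:430],tt['color'][150:380,290:490]])
cv2.imwrite('pics/w4.png',cv2.resize(c,None,fx=1.25,fy=1.25,interpolation=cv2.INTER_CUBIC))
E
```

```text
[ 0.47410706 -0.21474752  0.25652998] [ 3.14144744e+00 -2.58620983e-05 -2.89656318e+00] [ 0.47321691 -0.01831025 -5.21148428] [ 0.04998837 -0.00025286 -0.0447858 ] 0.022162588886417502 -1.2777140871102994
```

View pics/w4.png

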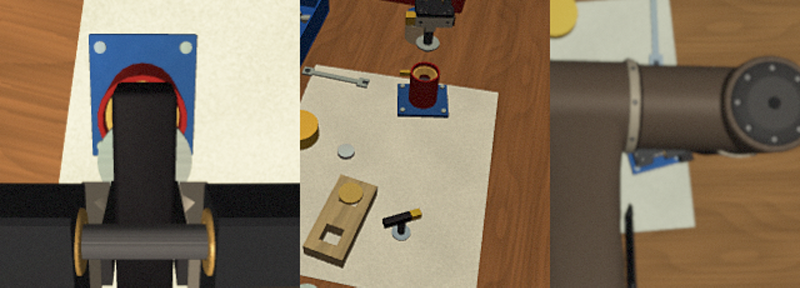

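The cone hangs upright over the tube in all three views, and the plate edges look symmetric about the bar, so the yaw fits. A quick numeric check of the mouth centre comes before lowering.

```bash
python3 - <<'E'
from h import *
from scipy.optimize import least_squares
for fn,win,x0 in(('w1.npy',(140,225,225,325),(.473,-.216)),('w4.npy',(140,200,225,320),(.473,-.216))):
  d=np.load(fn,allow_pickle=True).item();f,s=d['f'],d['s']
  hsv=cv2.cvtColor(f['color'],cv2.COLOR_BGR2HSV).astype(int);H,S,V=hsv[...,0],hsv[...,1],hsv[...,2]
  red=((H<8)|(H>170))&(S>150)&(V>100)
  a,b,c,e=win;L=[];R=[]
  for r in range(a,b):
    x=np.where(red[r,c:e])[0]+c
    if len(x):L.append((x.min()-.5,r));R.append((x.max()+.5,r))
  L=np.array(L);R=np.array(R)
  i=L[:,0].argmin();j=R[:,0].argmax()
  xl,xr=L[:,0].min(),R[:,0].max()
  def pc(p):return np.array([proj(f,[p[0]+.0365*np.cos(t),p[1]+.0365*np.sin(t),.11],s) for t in np.linspace(0,6.28,120)])
  q=pc(x0);print(fn,'meas',xl,L[L[:,0]==xl][:,1],xr,R[R[:,0]==xr][:,1],'model',q[:,0].min(),q[q[:,0].argmin(),1],q[:,0].max(),q[q[:,0].argmax(),1])
E
```

```text
w1.npy meas 240.5 [182. 183. 184. 185. 186. 187. 188. 189. 190. 191. 192. 193. 194. 195.] 305.5 [185. 186. 187. 188. 189. 190. 191. 192.] model 239.65808073422187 187.55982554630828 306.142797460285 187.4823970865545
w4.npy meas 237.5 [190. 191. 192. 193. 194.] 308.5 [187. 188. 189. 190. 191. 192. 193. 194. 195. 196. 197. 198. 199.] model 237.4362680367134 192.9571689396911 310.02169404121815 193.57215705447473
```

The mouth at (0.473,−0.216) holds. Parallax of the brass ring and foot hole puts the cup top about 7 mm down, so I expect contact near TCP z ≈ 0.158. I lower to about 0.170, then feel.

Emit:
servo_tool --motion '[-1,-0.0005,-0.001,0,0,-1,-0.0005,-0.001,-0.03,0,-1,-0.0005,-0.001,-0.05,0,-1,-0.0005,-0.001,-0.07,0,-1,-0.0005,-0.001,-0.08,0,-1,-0.0005,-0.001,-0.086,0,-1,-0.0005,-0.001,-0.086,0,-1,-0.0005,-0.001,-0.086,0]'

```text
time_s: 9.45
tcp_pos: [0.4739, -0.2166, 0.1713]
tcp_rot: [-3.141, 0.001, -2.898]
force: [0.1, -0.9, -4.9]
opening: 0.0217
gripper_force: 30.0
```

Emit:
servo_tool --motion '[-1,0,0,-0.001,0,-1,0,0,-0.002,0,-1,0,0,-0.003,0,-1,0,0,-0.003,0,-1,0,0,-0.003,0]'

```text
time_s: 10.07
tcp_pos: [0.4734, -0.2165, 0.1676]
tcp_rot: [-3.142, -0.0, -2.898]
force: [0.5, -0.7, -4.0]
opening: 0.0219
gripper_force: 30.0
```

Emit:
servo_tool --motion '[-1,0,0,-0.001,0,-1,0,0,-0.002,0,-1,0,0,-0.003,0,-1,0,0,-0.003,0]'

```text
time_s: 10.58
tcp_pos: [0.4734, -0.2165, 0.1644]
tcp_rot: [3.141, -0.0, -2.898]
force: [0.8, 0.2, -4.6]
opening: 0.0219
gripper_force: 30.0
```

Emit:
servo_tool --motion '[-1,0,0,-0.001,0,-1,0,0,-0.002,0,-1,0,0,-0.002,0,-1,0,0,-0.002,0]'

```text
time_s: 11.08
tcp_pos: [0.4734, -0.2165, 0.1626]
tcp_rot: [-3.142, -0.0, -2.898]
force: [0.2, 0.1, -4.3]
opening: 0.0219
gripper_force: 30.0
```

Emit:
servo_tool --motion '[-1,0,0,-0.001,0,-1,0,0,-0.0015,0,-1,0,0,-0.0015,0,-1,0,0,-0.0015,0]'

```text
time_s: 11.58
tcp_pos: [0.4734, -0.2165, 0.1611]
tcp_rot: [-3.142, -0.0, -2.898]
force: [-0.1, -0.2, -5.0]
opening: 0.0218
gripper_force: 30.0
```

Emit:
servo_tool --motion '[-1,0,0,-0.001,0,-1,0,0,-0.001,0,-1,0,0,-0.001,0]'

```text
time_s: 11.95
tcp_pos: [0.4735, -0.2165, 0.1601]
tcp_rot: [-3.142, 0.0, -2.898]
force: [0.2, 0.9, -4.6]
opening: 0.0219
gripper_force: 30.0
```

Emit:
servo_tool --motion '[-1,0,0,-0.001,0,-1,0,0,-0.001,0,-1,0,0,-0.001,0]'

```text
time_s: 12.32
tcp_pos: [0.4734, -0.2165, 0.159]
tcp_rot: [3.142, -0.0, -2.898]
force: [0.1, -0.3, -4.0]
opening: 0.0216
gripper_force: 30.0
```

Emit:
servo_tool --motion '[-1,0,0,-0.001,0,-1,0,0,-0.001,0,-1,0,0,-0.001,0]'

```text
time_s: 12.7
tcp_pos: [0.4734, -0.2165, 0.1581]
tcp_rot: [-3.142, -0.0, -2.898]
force: [0.4, -0.8, -3.7]
opening: 0.0218
gripper_force: 30.0
```

Emit:
servo_tool --motion '[-1,0,0,-0.001,0,-1,0,0,-0.001,0,-1,0,0,-0.001,0]'

```text
time_s: 13.08
tcp_pos: [0.4734, -0.2165, 0.1571]
tcp_rot: [-3.142, -0.0, -2.898]
force: [-0.6, -0.2, -5.4]
opening: 0.022
gripper_force: 30.0
```

Emit:
servo_tool --motion '[-1,0,0,-0.001,0,-1,0,0,-0.001,0,-1,0,0,-0.001,0]'

```text
time_s: 13.45
tcp_pos: [0.4734, -0.2165, 0.1561]
tcp_rot: [-3.142, -0.0, -2.898]
force: [0.5, -0.3, -4.5]
opening: 0.0218
gripper_force: 30.0
```

Emit:
servo_tool --motion '[-1,0,0,-0.0008,0,-1,0,0,-0.0008,0,-1,0,0,-0.0008,0]'

```text
time_s: 13.82
tcp_pos: [0.4735, -0.2166, 0.1554]
tcp_rot: [-3.141, 0.0, -2.898]
force: [-0.0, 0.1, -1.7]
opening: 0.0219
gripper_force: 30.0
```

Emit:
servo_tool --motion '[-1,0,0,-0.0008,0,-1,0,0,-0.0008,0,-1,0,0,-0.0008,0]'

```text
time_s: 14.2
tcp_pos: [0.4736, -0.2166, 0.1549]
tcp_rot: [-3.141, 0.001, -2.898]
force: [-2.6, -0.1, 3.7]
opening: 0.0219
gripper_force: 30.0
```

Contact came near TCP z 0.1557, giving 69 mm over the mouth minus a few millimetres, within the stated range. A side force of −2.6 N in x says the cone wants to sit a little towards −x, so I shift that way while pressing.

Emit:
servo_tool --motion '[-1,-0.0006,0,0,0,-1,-0.0006,0,-0.0003,0,-1,-0.0006,0,-0.0003,0]'

```text
time_s: 14.58
tcp_pos: [0.4734, -0.2166, 0.1546]
tcp_rot: [-3.141, 0.001, -2.898]
force: [-0.6, 0.1, 5.3]
opening: 0.0217
gripper_force: 30.0
```

Emit:
servo_tool --motion '[-1,-0.0003,0,-0.0004,0,-1,-0.0003,0,-0.0006,0,-1,-0.0003,0,-0.0006,0]'

```text
time_s: 14.95
tcp_pos: [0.4734, -0.2167, 0.1543]
tcp_rot: [-3.141, 0.002, -2.897]
force: [-1.0, 0.4, 7.1]
opening: 0.0215
gripper_force: 30.0
```

Emit:
servo_tool --motion '[-1,-0.0002,0,-0.0005,0,-1,-0.0002,0,-0.001,0,-1,-0.0002,0,-0.001,0,-1,-0.0002,0,-0.001,0]'

```text
time_s: 15.45
tcp_pos: [0.4734, -0.2168, 0.154]
tcp_rot: [-3.14, 0.002, -2.897]
force: [-2.2, 1.6, 11.4]
opening: 0.0216
gripper_force: 30.0
```

Emit:
servo_tool --motion '[-1,-0.0004,-0.0001,-0.0004,0,-1,-0.0004,-0.0001,-0.0004,0,-1,-0.0004,-0.0001,-0.0004,0,-1,-0.0004,-0.0001,-0.0004,0]'

```text
time_s: 15.95
tcp_pos: [0.4733, -0.2169, 0.1538]
tcp_rot: [-3.14, 0.003, -2.897]
force: [-1.9, 2.6, 12.7]
opening: 0.0216
gripper_force: 30.0
```

Emit:
servo_tool --motion '[-1,0,0,0,0,-1,0,0,0,0,-1,0,0,0,0,-1,0,0,0,0,-1,0,0,0,0,-1,0,0,0,0]'

```text
time_s: 16.7
tcp_pos: [0.4734, -0.2168, 0.1538]
tcp_rot: [-3.14, 0.003, -2.897]
force: [-1.3, 2.1, 12.6]
opening: 0.0214
gripper_force: 30.0
```

```bash
python3 - <<'E'
from h import *
s=observe();print(s['tcp_pos'],s['force'],s['wrist_torque'],s['tcp_rot'])
f=grab_frame('wrist');t=grab_frame('side')
c=np.hstack([f['color'][60:320,150:400],t['color'][110:370,230:430]])
cv2.imwrite('pics/w5.png',cv2.resize(c,None,fx=1.7,fy=1.7,interpolation=cv2.INTER_CUBIC))
E
```

```text
[ 0.47335383 -0.2168177   0.15380797] [-1.32834011  2.1055854  12.59559405] [0.91028531 0.59451346 0.00157582] [-3.13999547e+00  2.85210982e-03 -2.89707201e+00]
```

View pics/w5.png

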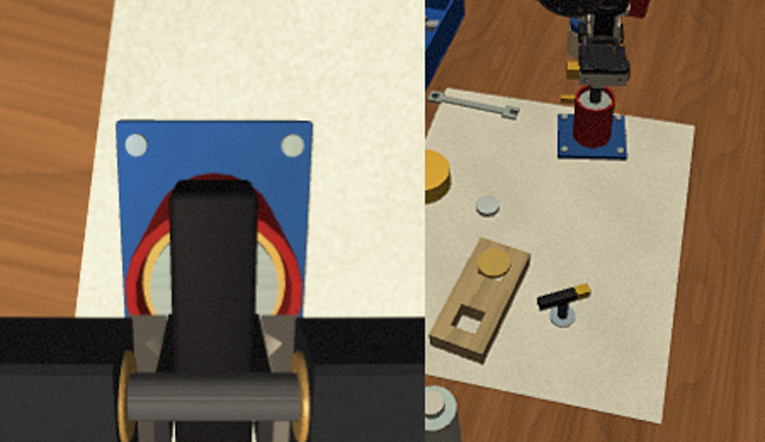

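The cone sits concentric in the cup with its rim inside the tube, and the bar is in line with the mark. About 17 N on the cup (12.6 N push) has been held for over 1 s. Now I ease off.

Emit:
servo_tool --motion '[-1,0,0.0003,-0.0005,0,-1,0,0.0003,-0.0005,0,-1,0,0.0003,0.0004,0,-1,0,0.0003,0.0012,0,-1,0,0.0003,0.0016,0,-1,0,0.0003,0.0016,0]'

```text
time_s: 17.55
tcp_pos: [0.4731, -0.2166, 0.1545]
tcp_rot: [-3.14, 0.002, -2.897]
force: [2.4, -1.5, 6.7]
opening: 0.0219
gripper_force: 30.0
```

Emit:
servo_tool --motion '[-1,0.0003,-0.0002,0.0004,0,-1,0.0003,-0.0002,0.0007,0,-1,0.0003,-0.0002,0.0007,0]'

```text
time_s: 17.92
tcp_pos: [0.473, -0.2166, 0.1547]
tcp_rot: [-3.141, 0.001, -2.898]
force: [3.4, -2.0, 3.4]
opening: 0.0218
gripper_force: 30.0
```

Emit:
servo_tool --motion '[-1,0.0006,-0.0004,0.0004,0,-1,0.0006,-0.0004,0.0004,0.05,-1,0.0006,-0.0004,0.0004,0.1,-1,0.0006,-0.0004,0.0004,0.15,-1,0.0006,-0.0004,0.0004,0.15,-1,0.0006,-0.0004,0.0004,0.15]'

```text
time_s: 18.68
tcp_pos: [0.473, -0.2169, 0.1548]
tcp_rot: [-3.142, 0.0, -2.749]
force: [4.9, -1.4, 1.9]
opening: 0.0215
gripper_force: 30.0
```

Emit:
servo_tool --motion '[-1,0.0008,-0.0002,0,0.05,-1,0.0008,-0.0002,0,0.1,-1,0.0008,-0.0002,0,0.15,-1,0.0008,-0.0002,0,0.2,-1,0.0008,-0.0002,0,0.2,-1,0.0008,-0.0002,0,0.2,-1,0.0008,-0.0002,0,0.2]'

```text
time_s: 19.55
tcp_pos: [0.4733, -0.217, 0.1547]
tcp_rot: [3.141, -0.0, -2.549]
force: [2.4, -1.0, 2.3]
opening: 0.0219
gripper_force: 30.0
```

The bar is at +20°, with about 7 N on the cup. Now I turn it clockwise past the mark.

Emit:
servo_tool --motion '[-1,0.0003,-0.0002,0,-0.07,-1,0.0003,-0.0002,0,-0.14,-1,0.0003,-0.0002,0,-0.21,-1,0.0003,-0.0002,0,-0.28,-1,0.0003,-0.0002,0,-0.35,-1,0.0003,-0.0002,0,-0.35]'

```text
time_s: 20.3
tcp_pos: [0.4733, -0.217, 0.1546]
tcp_rot: [3.141, -0.001, -2.898]
force: [-0.8, 0.4, 4.1]
opening: 0.0218
gripper_force: 30.0
```

Emit:
servo_tool --motion '[-1,0,0,0,-0.07,-1,0,0,0,-0.14,-1,0,0,0,-0.21,-1,0,0,0,-0.28,-1,0,0,0,-0.35,-1,0,0,0,-0.35,-1,0,0,0,-0.35]'

```text
time_s: 21.18
tcp_pos: [0.4734, -0.2169, 0.1546]
tcp_rot: [3.141, -0.001, 3.037]
force: [-0.4, 4.2, 4.1]
opening: 0.0217
gripper_force: 30.0
```

The bar is at −20° with about 8.7 N on the cup. I bring it back over the mark.

Emit:
servo_tool --motion '[-1,0,0.0004,0,0.07,-1,0,0.0004,0,0.14,-1,0,0.0004,0.0002,0.21,-1,0,0.0004,0.0002,0.28,-1,0,0.0004,0.0002,0.35,-1,0,0.0004,0.0002,0.35,-1,0,0.0004,0.0002,0.35]'

```text
time_s: 22.05
tcp_pos: [0.4735, -0.217, 0.1548]
tcp_rot: [3.141, -0.001, -2.899]
force: [-0.7, 1.4, 1.9]
opening: 0.0217
gripper_force: 30.0
```

```bash
python3 - <<'E'
from h import *
s=observe();print(s['tcp_pos'],s['tcp_rot'],s['force'],s['wrist_torque'])
E
```

```text
[ 0.47346538 -0.21695204  0.15479615] [ 3.14133218e+00 -9.56295581e-04 -2.89874424e+00] [-0.67012505  1.38802868  1.94993535] [0.56628549 0.36576818 0.04334995]
```

Emit:
servo_tool --motion '[0.2,0,0,0,0,0.2,0,0,0,0,0.2,0,0,0,0,0.2,0,0,0,0,0.2,0,0,0,0,0.2,0,0,0,0]'

```text
time_s: 22.8
tcp_pos: [0.4739, -0.2169, 0.1551]
tcp_rot: [3.142, -0.0, -2.898]
force: [0.7, 0.5, 0.9]
opening: 0.0521
gripper_force: 0.0
```

Emit:
servo_tool --motion '[0.2,0,0,0.01,0,0.2,0,0,0.03,0,0.2,0,0,0.06,0,0.2,0,0,0.1,0,0.2,0,0,0.14,0,0.2,0,0,0.14,0,0.2,0,0,0.14,0,0.2,0,0,0.14,0]'

```text
time_s: 23.8
tcp_pos: [0.4734, -0.2168, 0.2943]
tcp_rot: [3.141, -0.001, -2.898]
force: [0.3, -0.7, 0.5]
opening: 0.0529
gripper_force: 0.0
```

```bash
python3 - <<'E'
from h import *
s=observe();f=grab_frame('wrist');t=grab_frame('side');print(s['time_s'],s['tcp_pos'],s['force'],s['opening'])
c=np.hstack([f['color'][60:320,150:400],t['color'][110:370,230:430]])
cv2.imwrite('pics/w6.png',cv2.resize(c,None,fx=1.7,fy=1.7,interpolation=cv2.INTER_CUBIC))
E
```

```text
23.8 [ 0.47343182 -0.21678227  0.29429517] [ 0.30751167 -0.68048748  0.50263783] 0.052927798307777205
```

View pics/w6.png

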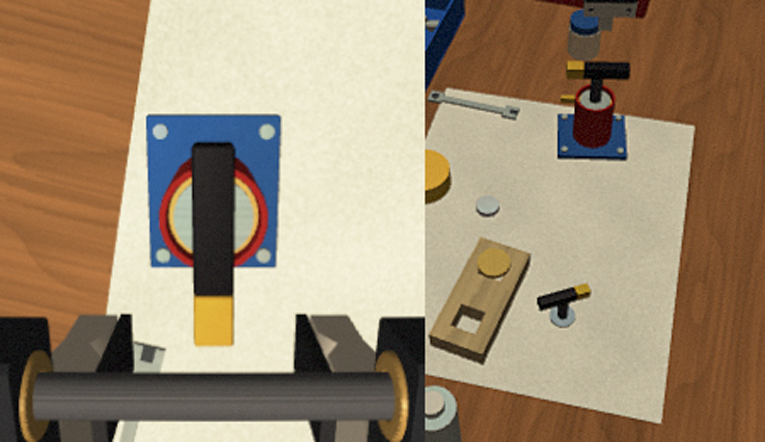

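The cone stands upright and concentric in the cup, the bar is in line with the mark with its yellow end over it, the gripper is clear and the bystanders are where they were.

```bash
python3 -c "
from station import robot
print(robot.finish_job())"
```

```text
the job is handed in; nothing more can be done
None
```

The steel cone was bedded in the cup with about a 13 N push, rocked about 20° each way, returned to the mark and let go upright; the job is handed in at about 24 s, but no verdict came back.

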